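Lock the lunch tin in its carrier

ROBOT

A 6-joint arm with a two-finger parallel gripper is mounted at the origin on the work surface. World frame = base frame: x ahead of the robot, y to its left, z up, the work surface at z = 0. Lengths are in mm, angles in rad, forces in N, time in s.
With the tool pointing down it reaches from about 225 to 875 mm from the base axis. Payload 3.4 kg.
Tool frame: the origin (TCP) lies between the finger pads; the fingertips stand 25 mm ahead of it and the grasp point (between the pads) lies 6 mm ahead of it (robot.nose_length is the distance from the TCP to the fingertips, in mm); z points along the fingers, y is the direction in which the jaws open and shut (so a half turn about z gives the same grasp; the last joint's range is limited). The gripper opens to 85 mm and grips with 20 to 120 N. Pads are 22 mm wide; open, the fingers measure 114 mm over their backs; the gripper's body (76 mm by 85 mm) begins 54 mm behind the grasp point. The pads swing forward as they close: fully open they stand 13 mm farther back than shut.
Start: joints at [-1.385, 0.276, 1.505, -0, 1.361, -0.121], TCP at [173.654, -548.183, 256.328] pointing down, gripper open.
Joint ranges: [-2.89, 2.89], [-0.75, 2.08], [0.22, 2.7], [-1.18, 4.32], [0.11, 2.71], [-2.7, 2.7]. Speed limits (rad/s): [2.57, 2.57, 3.14, 3.14, 3.14, 3.14].

INTERFACE

Orientations are given as a unit quaternion [w, x, y, z].
In Python, from plant import robot, optics, job_done gives the robot as it stands.
- The arm moves only by the shell command python3 -m handwheel 'ROWS' [FORCE]. ROWS is JSON, a list of rows, each a list of 3 entries, a list of its own where there are three numbers: the gripper command: -1 is shut, 1 is fully open, values between are in proportion, then the shift along the world's x, y, z each as a share of 1000 mm, from -1 to 1, then the turn about the world's z as a share of 45 degrees, from -1 to 1. In form: [[gripper, [tx, ty, tz], turn], ...]. A call has 1 to 20 rows; each row is the pose to reach, as a shift and turn from the pose commanded when the call began; what a row does not reach only later rows make up. A row lasts 1/12 s, in which the tool goes at most 41.7 mm and 7.16 degrees, less where a joint would pass 70% of its speed; a pose out of reach is approached as far as the arm can. A call with a number of a shift or a turn outside -1 to 1 is refused whole. A call with a gripper value outside its range is refused whole. The fingers move at their own pace and stop on an object; FORCE is the grip in N (left out, the last holds). Time passes only in rows, so rows that repeat a pose let the fingers close. It gives the time, the measured TCP pose, the force and the opening at its end, in the units of the state.
- robot.sense(): the state, without advancing time (a new reading comes with each control period).
- optics.capture(name): name is "scene" or "top" or "wrist"; returns a dict with "image" (400x640x3 uint8, blue, green, red), "vfov" (degrees; the focal length in pixels is half the picture's height over the tangent of half this angle, whatever the lens; pixels are square), "cx", "cy" (the principal point, pixels), "view" (4x4, takes a point from world to camera coordinates). Camera axes: x right, y up, looking along -z (the intrinsics and any distortion apply to the point x, -y, -z); pixel columns grow to the right and rows downward; lengths in mm; the calibration is good to about 2 mm. A picture is of the moment at which its call begins. There is no depth.
- job_done(): hands the job in, once; it reports no verdict.
The state is a dict: "clock": time; "qpos": joint angles; "joint_velocities": joint speeds; "tau": joint torques, N m; "tcp_pos": TCP position; "tool_rot": TCP orientation; "force": force on the tool from outside, world axes, zero at the start; "ft_torque": the same for the moment, N m; "grip_width": opening from 0.0 (shut) to 1.0 (fully open).
Only numpy, scipy, OpenCV 4.12 (cv2) and the standard library are available. Lean on these libraries where they do the work, as an engineer would, in place of code of your own. Each camera call takes 0.05 s, during which the arm holds its last target. There are 200 camera calls.

TASK

Push the aluminium lunch tin on the bamboo carrier fully home, flush against both wooden stop rails (the far one and the left one). Then swing the carrier's steel hasp over the lid until the lid's catch stands up through the slot and the hasp lies fully down. Leave the other things where they are.

Things in the scene. Friction and masses are not known exactly. Their poses are not given: they have to be found in the camera images.
- carrier: Fixed lunch carrier: bamboo board 195 x 250 x 12 mm, two wooden stop rails on it, open at its near and right edges (x = -115, y = -110 mm). Origin: on the slab, under the tin's home centre; x away from the robot, y left, z up. Beyond the left rail lies a bay with spoon and fork, to y = +140 mm, rims 24 mm above the slab.
- far_rail (a point): Far stop rail: middle of its inner face's top edge, at x = +45, y = 0, z = 37 mm in the carrier's frame. The rail is 8 mm thick, 25 mm above the board, from y = -110 to +63 mm.
- left_rail (a point): Left stop rail: middle of its inner face's top edge, at x = -30, y = +55, z = 37 mm in the carrier's frame. The rail is 8 mm thick, 25 mm above the board, from x = -105 to +45 mm.
- tin: Loose closed aluminium lunch tin, about 0.35 kg: body 90 (x) x 110 (y) x 46 mm, lid 94 x 114 x 8 mm on top. Origin: centre of its underside, on the board. Starts 15 to 35 mm short of each rail, up to 0.2 rad askew; slides at a few newtons; askew, a corner can jam on a rail unless pushed at the lagging half. Home: carrier x = 0, y = 0, z = 12 mm, square to the carrier.
- catch_top (a point): Top of the catch, a dark steel staple upright on the tin's lid: 15 mm long (along the tin's x), 5 mm wide, 14.5 mm high. The point is at x = +11, y = 0, z = 68.5 mm in the tin's frame.
- hasp (a joint): Angle (rad) of the hasp: 0 = level over the lid, pointing to the carrier's -x, at its end stop 2 mm above the home tin's lid; pi/2 = straight up; up to 2.1, leaning away from the robot. Starts at 1.4 to 2.0. Stiff hinge: stays where left, moves with about 1 N at the tip.
- hinge (a point): Centre of the hasp's hinge, axis along the carrier's y, fixed at x = +60, y = 0, z = 70 mm in the carrier's frame, on a steel post 36 mm wide behind the far rail.
- hasp_tip (a point): Middle of the hasp's free end. The hasp is a flat steel strap 30 mm wide (along the carrier's y), 4 mm thick, 85 mm long from the hinge to here, with a slot 24 mm long and 14 mm wide that runs from 37 to 61 mm from the hinge; the last 24 mm are solid.
- snack_box: Bystander: purple plastic snack box 101 x 136 x 50 mm, right of the carrier. Origin: centre of its underside.
- spoon: Bystander: steel spoon 150 mm long, lying in the carrier's bay. Origin: its middle.
- fork: Bystander: bamboo fork 150 mm long, lying in the carrier's bay. Origin: its middle.
- tumbler: Bystander: steel tumbler, 72 mm across, 95 mm high, beyond the carrier to the right. Origin: centre of its underside.
- bottle: Bystander: steel drinking bottle, 68 mm across, 190 mm high, on the right near the robot. Origin: centre of its underside.
- jar: Bystander: glass jar, 72 mm across, 90 mm high, beyond the carrier to the left. Origin: centre of its underside.
- bowl: Bystander: white bowl, 130 mm across, 50 mm high, left of the carrier. Origin: centre of its underside.
Mind the look-alikes: they are no part of the job. What is shaped like the tin but green, orange or turquoise is not meant.

How it is judged (in metres and radians):
On the way, in this order (a step that is already met when the one before it is completed fails the run):
1. the tin is home against both rails (within 4 mm and 0.06 rad), flat on the board, with the hasp still open (over 0.5 rad) (x of tin in the frame of carrier between -0.004 and 0.004 m and y of tin in the frame of carrier between -0.004 and 0.004 m and z of tin in the frame of carrier between 0.008 and 0.016 m and angle between the x axis of tin and the x axis of carrier, either way round below 0.06 rad and angle between tin's own z axis and vertical below 0.06 rad and value of joint hasp above 0.5 rad), for 0.2 s.
2. the hasp is swung over the catch and lies down (under 0.12 rad) (value of joint hasp below 0.12 rad), for 0.2 s.
At the end, for the whole second after the job is handed in: The tin stands flat on the board, still and home against both rails (its origin within 4 mm of the carrier's x = 0 and y = 0, z within 4 mm of 12 mm, within 0.06 rad of square and upright), the hasp is down (under 0.12 rad) with the catch through its slot (x of tin in the frame of carrier between -0.004 and 0.004 m and y of tin in the frame of carrier between -0.004 and 0.004 m and z of tin in the frame of carrier between 0.008 and 0.016 m and angle between the x axis of tin and the x axis of carrier, either way round below 0.06 rad and angle between tin's own z axis and vertical below 0.06 rad and value of joint hasp below 0.12 rad and linear speed of tin below 0.02 m/s and z of catch_top in the frame of carrier above 0.075 m); the robot touches nothing.
It fails at once if a bystander is moved more than 30 mm (distance of any of snack_box, spoon, fork, tumbler, bottle, jar, bowl from where it was at the start of the episode above 0.03 m).
It also fails if it takes over 72 s, if anything falls off the work surface, if the arm or the gripper's body presses on something with over 40 N, if the wrist force passes 120 N, or if a joint passes its speed limit or range.

## Working session

There is one attempt and no reset: what is moved stays moved. The work goes in short steps, Python scripts to look and compute and a shell command to move; the robot and the scene stay as the last step left them, time stands still between calls to the robot, and variables do not carry over. Pictures are saved under pics/ and viewed, about 8 in all and at most 12, crops included, and the job is handed in when it is done.

```bash
ls; mkdir -p pics; cat > h.py <<'E'
import numpy as np, cv2
from plant import robot, optics, job_done
def cap(n,save=None):
    c=optics.capture(n)
    if save: cv2.imwrite('pics/'+save,c['image'])
    return c
def f(c): return c['image'].shape[0]/2/np.tan(np.radians(c['vfov'])/2)
def ray(c,u,v):
    V=np.array(c['view']);R=V[:3,:3];t=V[:3,3]
    d=np.array([(u-c['cx'])/f(c),-(v-c['cy'])/f(c),-1.]);
    return -R.T@t, R.T@d
def onz(c,u,v,z):
    o,d=ray(c,u,v); return o+d*(z-o[2])/d[2]
def proj(c,p):
    V=np.array(c['view']);q=V[:3,:3]@np.array(p)+V[:3,3]
    return np.array([c['cx']+f(c)*q[0]/-q[2], c['cy']-f(c)*q[1]/-q[2]])
E
python3 - <<'E'
from h import *
for n in ['scene','top']:
    c=cap(n,n+'1.png'); print(n,c.keys(),c['vfov'],c['cx'],c['cy'],np.round(c['view'],3).tolist(), {k:v for k,v in c.items() if k not in('image','view')})
print(robot.sense())
E
```

```text
pics
scene dict_keys(['image', 'vfov', 'cx', 'cy', 'view']) 52.680356996633094 314.74178217746265 195.79637964159195 [[-0.806, 0.592, -0.012, 435.684], [-0.497, -0.666, 0.556, 183.1], [0.321, 0.454, 0.831, -1246.334], [0.0, 0.0, 0.0, 1.0]] {'vfov': 52.680356996633094, 'cx': 314.74178217746265, 'cy': 195.79637964159195}
top dict_keys(['image', 'vfov', 'cx', 'cy', 'view']) 43.169942911856715 325.6253566690153 203.48605868503742 [[0.026, -1.0, 0.01, -41.218], [0.997, 0.027, 0.071, -535.471], [-0.072, 0.008, 0.997, -1659.719], [0.0, 0.0, 0.0, 1.0]] {'vfov': 43.169942911856715, 'cx': 325.6253566690153, 'cy': 203.48605868503742}
{'clock': 0.1, 'qpos': array([-1.38499824e+00,  2.76539553e-01,  1.50602077e+00,  8.50701356e-06,
        1.36070835e+00, -1.20993387e-01]), 'joint_velocities': array([-0.00024125, -0.00224625, -0.00370845,  0.00121014,  0.00193212,
        0.00150058]), 'tau': array([ 1.57382718e-03, -4.17700124e+01, -2.46404511e+01, -1.43000057e-04,
        5.73706959e-03, -1.13334903e-05]), 'tcp_pos': array([ 173.57057627, -547.71793573,  255.51606083]), 'tool_rot': array([-8.37703709e-04,  9.88257715e-01,  1.52793938e-01, -2.29916498e-05]), 'force': array([-0.35166839,  1.00930796,  0.71963963]), 'ft_torque': array([ 0.04271313,  0.02714397, -0.07327115]), 'grip_width': 1.0025262149962417}
```

View pics/top1.png

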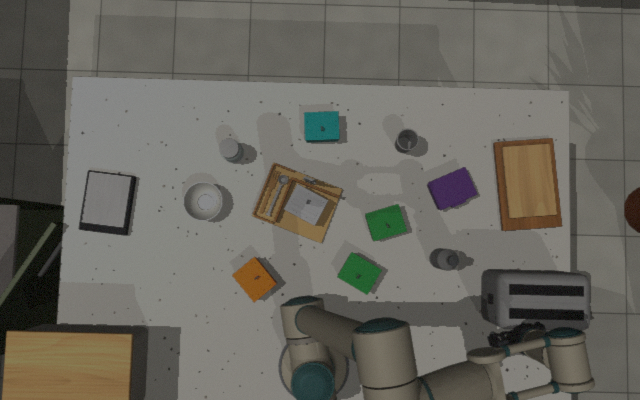

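View pics/scene1.png

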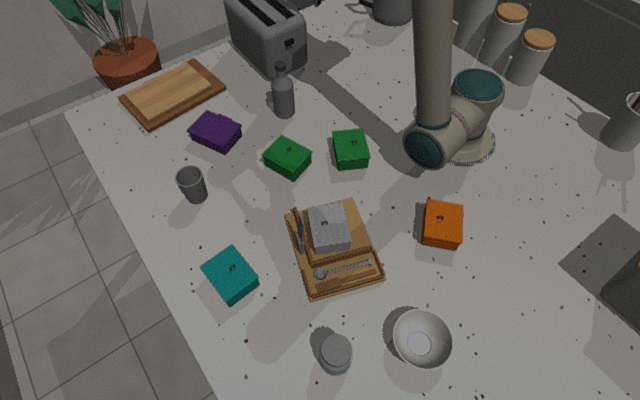

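The aluminium tin with its catch is at top (306,204) / scene (328,228). Look-alikes are teal at top (322,127), greens at (386,223) and (360,272), and orange at (256,279). None of these is bare metal or on bamboo, so I choose the silver tin on the carrier. Next is one close crop of it.

```bash
python3 - <<'E'
from h import *
a=cv2.imread('pics/top1.png')[150:255,240:360]; b=cv2.imread('pics/scene1.png')[190:305,275:395]
a=cv2.resize(a,None,fx=3.3,fy=3.3,interpolation=cv2.INTER_CUBIC);b=cv2.resize(b,None,fx=3.3,fy=3.3,interpolation=cv2.INTER_CUBIC)
H=max(a.shape[0],b.shape[0]);o=np.zeros((H,a.shape[1]+b.shape[1],3),np.uint8);o[:a.shape[0],:a.shape[1]]=a;o[:b.shape[0],a.shape[1]:]=b
o=np.clip(o*1.4,0,255).astype(np.uint8)
cv2.imwrite('pics/crop1.png',o)
c=optics.capture('top')
for uv,z in [((278,163),24),((343,187),37),((322,241),12),((253,214),24),((306,204),66),((308,202),80)]: print(uv,onz(c,*uv,z).round(0))
E
```

```text
(278, 163) [667. 135.  24.]
(343, 187) [591. -83.  37.]
(322, 241) [412. -18.  12.]
(253, 214) [495. 212.  24.]
(306, 204) [530.  37.  66.]
(308, 202) [535.  30.  80.]
```

View pics/crop1.png

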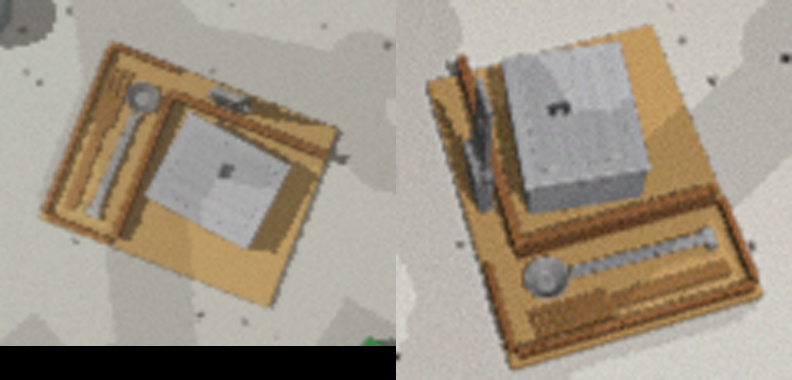

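The crop confirms it: a bare grey tin with a dark catch, on bamboo, with the hasp near upright behind the far rail. The carrier's yaw is about -22°. I'll go above it for a wrist look.

```bash
python3 -m handwheel '[[1,[0,0,0.12],0],[1,[0,0,0.15],0],[1,[0,0,0.15],0],[1,[0.3,0.55,0.15],-0.88],[1,[0.3,0.55,0.15],-0.88],[1,[0.3,0.55,0.15],-0.88],[1,[0.3,0.55,0.15],-0.88],[1,[0.3,0.55,0.15],-0.88],[1,[0.3,0.55,0.15],-0.88],[1,[0.3,0.55,0.15],-0.88],[1,[0.3,0.55,0.15],-0.88],[1,[0.3,0.55,0.15],-0.88],[1,[0.3,0.55,0.15],-0.88],[1,[0.3,0.55,0.15],-0.88],[1,[0.3,0.55,0.15],-0.88],[1,[0.3,0.55,0.15],-0.88],[1,[0.3,0.55,0.15],-0.88],[1,[0.3,0.55,0.15],-0.88],[1,[0.3,0.55,0.15],-0.88],[1,[0.3,0.55,0.15],-0.88]]'
python3 - <<'E'
from h import *
c=cap('wrist','w1.png'); s=robot.sense(); print(s['tcp_pos'],s['tool_rot'],s['qpos'],s['clock'],c['vfov'],c['cx'],c['cy']); V=np.array(c['view']); print((-V[:3,:3].T@V[:3,3]).round(1),V[:3,:3].round(3).tolist())
E
```

```text
clock: 1.82
tcp_pos: [474.4, 4.1, 405.7]
tool_rot: [-0.0, 0.982, -0.189, -0.001]
force: [0.9, -0.2, 0.0]
grip_width: 0.997
[473.60473456   2.34425146 405.78811298] [ 5.77290458e-04  9.81841778e-01 -1.89699370e-01 -7.33402874e-04] [-1.41330688e-01  7.01135126e-02  1.40446393e+00 -1.08573266e-03
  1.66853732e+00  1.81107257e+00] 1.8667 61.69794995040386 321.34809207532777 195.24813621851763
[540.1 -20.6 523.4] [[-0.371, -0.929, 0.0], [0.893, -0.356, -0.275], [0.256, -0.102, 0.961]]
```

View pics/w1.png

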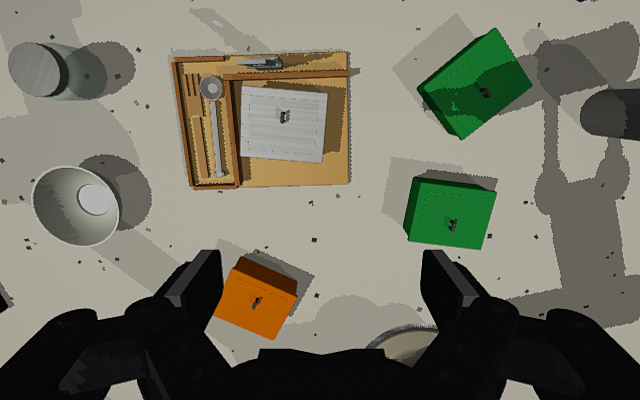

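```bash
python3 - <<'E'
from h import *
a=cv2.imread('pics/w1.png')[42:197,163:363]; cv2.imwrite('pics/crop2.png',cv2.resize(a,None,fx=3.8,fy=3.8,interpolation=cv2.INTER_CUBIC))
E
```

```text
(no output)
```

View pics/crop2.png

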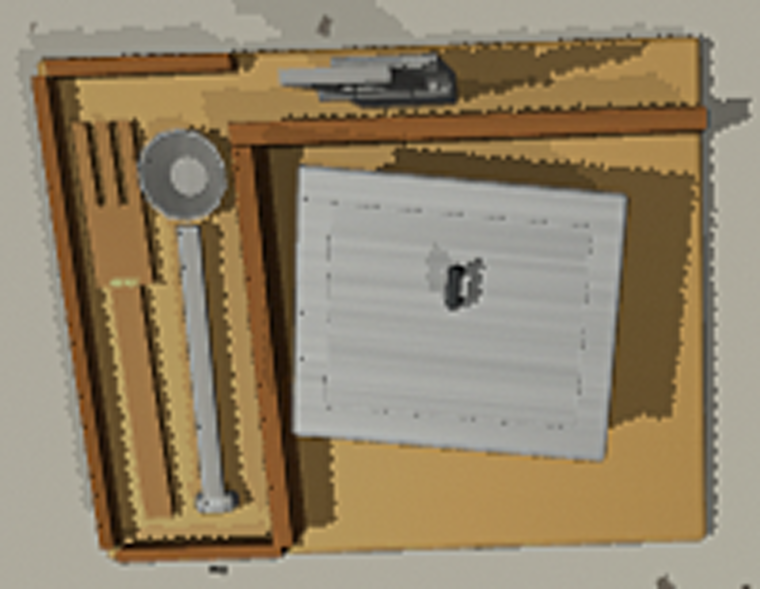

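```bash
cat > fit.py <<'E'
from h import *
from scipy.optimize import least_squares
def X(p,m): 
    c,s=np.cos(p[2]),np.sin(p[2]); m=np.asarray(m,float)
    return np.array([p[0]+c*m[0]-s*m[1],p[1]+s*m[0]+c*m[1],m[2]])
def inv(p,w):
    c,s=np.cos(p[2]),np.sin(p[2]); d=np.asarray(w)[:2]-p[:2]
    return np.array([c*d[0]+s*d[1],-s*d[0]+c*d[1]])
def fit(c,feats,p0=(550,30,-.38)):
    r=least_squares(lambda p:np.concatenate([proj(c,X(p,m))-uv for uv,m in feats]),p0,x_scale=(10,10,.1),loss='soft_l1')
    return r.x,r.fun.reshape(-1,2) if r.fun.size==2*len(feats) else r.fun
E
python3 - <<'E'
from fit import *
c=optics.capture('wrist')
P=lambda u,v:np.array([u/3.8+163,v/3.8+42])
fc=[(P(707,131),(45,-110,37)),(P(252,147),(45,55,37)),(P(293,545),(-105,55,37)),(P(703,538),(-115,-110,12)),(P(699,38),(80,-110,12))]
p,r=fit(c,fc);print('carrier',p.round(3),r.round(1).tolist())
ft=[(P(300,167),(47,57,66)),(P(627,195),(47,-57,66)),(P(604,460),(-47,-57,66)),(P(294,433),(-47,57,66))]
t,r=fit(c,ft);print('tin',t.round(3),r.round(1).tolist(),'rel',inv(p,t).round(1),t[2]-p[2])
k=onz(c,*P(457,278),80.5);print('catch',k.round(1),'pred',X(t,(11,0,80.5)).round(1))
for a in np.arange(1.3,2.15,.1):
    print(round(a,1),[((proj(c,X(p,(60-85*np.cos(a),y,70+85*np.sin(a))))-(163,42))*3.8).round(0).tolist() for y in(15,-15)])
print('carrier yaw vs tool yaw',p[2],2*np.arctan2(-.1897,.9818))
E
```

```text
carrier [ 5.48428e+02  4.92350e+01 -3.51000e-01] [[-0.1, -0.1], [-0.3, -0.4], [-0.4, 0.5], [0.5, 1.4], [0.4, -0.7]]
tin [ 5.26538e+02  3.71370e+01 -4.68000e-01] [[-0.7, -0.9], [0.7, -0.3], [0.5, 0.7], [-0.5, 0.8]] rel [-16.4 -18.9] -0.1171487329802719
catch [539.1  29.8  80.5] pred [536.4  32.2  80.5]
1.3 [[289.0, 148.0], [397.0, 144.0]]
1.4 [[284.0, 115.0], [393.0, 112.0]]
1.5 [[280.0, 82.0], [391.0, 78.0]]
1.6 [[277.0, 48.0], [388.0, 45.0]]
1.7 [[274.0, 14.0], [386.0, 11.0]]
1.8 [[272.0, -19.0], [384.0, -22.0]]
1.9 [[271.0, -50.0], [383.0, -54.0]]
2.0 [[271.0, -80.0], [383.0, -84.0]]
2.1 [[272.0, -108.0], [383.0, -112.0]]
carrier yaw vs tool yaw -0.35063724679288133 -0.38172915231903654
```

Carrier: (548.4, 49.2), yaw -0.351. The tin sits at (-16.4, -18.9) relative to it, turned -0.117, and the hasp is at about 1.5 rad. I plan to grip the catch and drag the tin home with it. First a hover above the catch for a close look.

```bash
python3 -m handwheel '[[1,[0.063,0.03,-0.176],-0.11],[1,[0.063,0.03,-0.176],-0.11],[1,[0.063,0.03,-0.176],-0.11],[1,[0.063,0.03,-0.176],-0.11],[1,[0.063,0.03,-0.176],-0.11],[1,[0.063,0.03,-0.176],-0.11],[1,[0.063,0.03,-0.176],-0.11]]'
python3 - <<'E'
from h import *
c=cap('wrist','w2.png'); s=robot.sense(); print(s['tcp_pos'],s['tool_rot'],s['clock'])
E
```

```text
clock: 2.5
tcp_pos: [535.7, 30.0, 229.7]
tool_rot: [0.001, 0.972, -0.234, -0.002]
force: [0.0, 0.1, 0.1]
grip_width: 0.999
[536.5637943   30.09291716 231.39818288] [ 3.52280563e-04  9.72188437e-01 -2.34199540e-01  3.08281774e-04] 2.55
```

View pics/w2.png

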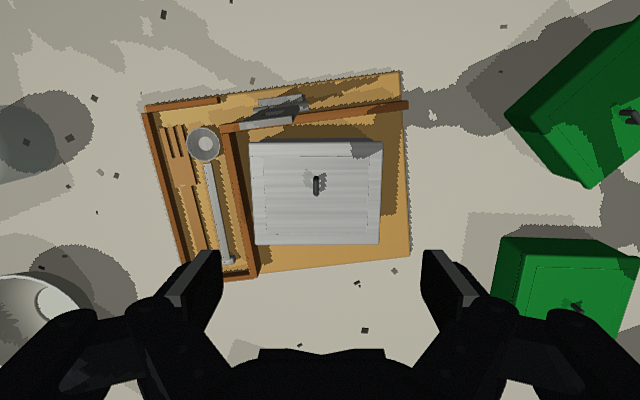

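```bash
python3 - <<'E'
from fit import *
c=optics.capture('wrist')
g=cv2.cvtColor(c['image'],cv2.COLOR_BGR2GRAY)
P=lambda u,v:np.array([u,v],float)
fc=[(P(407.5,107),(45,-110,37)),(P(234,131),(45,55,37)),(P(257,276),(-105,55,37)),(P(410.5,255),(-115,-110,12)),(P(401,71),(80,-110,12))]
p,r=fit(c,fc);print('carrier',p.round(3),r.round(1).tolist())
ft=[(P(249,141),(47,57,66)),(P(383,142),(47,-57,66)),(P(379,245),(-47,-57,66)),(P(255,245),(-47,57,66))]
t,r=fit(c,ft);print('tin',t.round(3),r.round(1).tolist(),'rel',inv(p,t).round(1),t[2]-p[2])
m=(c['image'][165:205,300:335].max(2)<60);ys,xs=np.nonzero(m);print('dark box',xs.min()+300,xs.max()+300,ys.min()+165,ys.max()+165)
print('catch ray',onz(c,316,181,80.5).round(1),'pred',X(t,(11,0,80.5)).round(1), proj(c,X(t,(11,0,80.5))).round(1))
h=X(p,(11,0,80.5));d=h-X(t,(11,0,80.5));print('home catch',h.round(1),'shift',d.round(1),'dyaw',p[2]-t[2],(p[2]-t[2])/(np.pi/4))
s=robot.sense();w,x,y,z=s['tool_rot'];print('tcp',s['tcp_pos'].round(1),'yaw',2*np.arctan2(y,x))
E
```

```text
carrier [ 5.52547e+02  5.08880e+01 -3.51000e-01] [[1.5, 1.1], [-4.7, -0.3], [0.6, -0.1], [0.1, 1.1], [-0.5, -1.4]]
tin [ 5.29277e+02  3.99400e+01 -4.74000e-01] [[-0.4, 0.7], [1.2, -0.2], [-0.1, -0.2], [-0.3, -0.3]] rel [-18.1 -18.3] -0.12275581202457353
dark box 314 319 177 195
catch ray [544.2  32.6  80.5] pred [539.1  34.9  80.5] [316.3 187.6]
home catch [562.9  47.1  80.5] shift [23.8 12.2  0. ] dyaw 0.12275581202457353 0.15629755421576322
tcp [537.1  30.3 232.4] yaw -0.4725829551106071
```

```bash
python3 -m handwheel '[[1,[0.002,0.003,-0.04],0],[1,[0.002,0.003,-0.08],0],[1,[0.002,0.003,-0.11],0],[1,[0.002,0.003,-0.125],0],[1,[0.002,0.003,-0.136],0],[1,[0.002,0.003,-0.136],0],[-1,[0.002,0.003,-0.136],0],[-1,[0.002,0.003,-0.136],0],[-1,[0.002,0.003,-0.136],0],[-1,[0.002,0.003,-0.136],0],[-1,[0.002,0.003,-0.136],0],[-1,[0.002,0.003,-0.136],0],[-1,[0.002,0.003,-0.136],0],[-1,[0.002,0.003,-0.136],0],[-1,[0.002,0.003,-0.136],0],[-1,[0.002,0.003,-0.136],0],[-1,[0.002,0.003,-0.136],0],[-1,[0.002,0.003,-0.136],0]]' 50
python3 - <<'E'
from h import *
c=cap('wrist','w3.png'); s=robot.sense(); print(s['tcp_pos'],s['force'],s['grip_width'],s['clock'])
E
```

```text
clock: 4.1
tcp_pos: [538.8, 34.7, 94.8]
tool_rot: [0.0, 0.972, -0.233, 0.0]
force: [-1.5, -0.4, 4.7]
grip_width: 0.034
[538.84229746  34.75649782  94.84171603] [-2.66988221  0.82484689  4.90026576] 0.03181977685783302 4.15
```

View pics/w3.png

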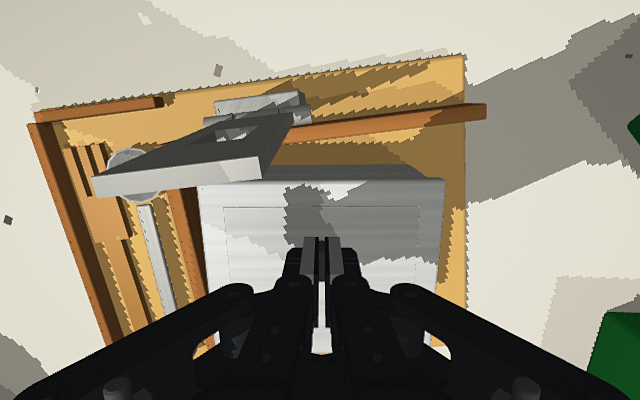

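```bash
python3 -m handwheel '[[-1,[0.004,0.002,0],0.05],[-1,[0.008,0.004,0],0.10],[-1,[0.012,0.0065,0],0.15],[-1,[0.016,0.009,0],0.155],[-1,[0.018,0.010,0],0.155],[-1,[0.018,0.010,0],0.155],[-1,[0.018,0.010,0],0.155]]' 50
python3 - <<'E'
from h import *
c=cap('wrist','w4.png'); d=cap('scene','s4.png'); t=cap('top','t4.png');s=robot.sense(); print(s['tcp_pos'],s['force'],s['ft_torque'],s['grip_width'],s['clock'])
a=d['image'][190:305,275:395];b=c['image']
o=np.zeros((400,800,3),np.uint8);o[:240,:400]=cv2.resize(b,(400,240)) if 0 else cv2.resize(b[60:300,100:500],(400,240));o[:383,400:]=cv2.resize(a,(400,383),interpolation=cv2.INTER_CUBIC)
cv2.imwrite('pics/v4.png',o)
E
```

```text
clock: 4.73
tcp_pos: [555.6, 44.3, 94.8]
tool_rot: [0.001, 0.985, -0.173, -0.001]
force: [-4.3, -3.1, 8.0]
grip_width: 0.03
[555.55951684  44.27574987  94.80140407] [-3.48262341 -1.5753426   8.33874871] [-0.41385483  0.63425364 -0.03023723] 0.03289339255968728 4.8833
```

View pics/v4.png

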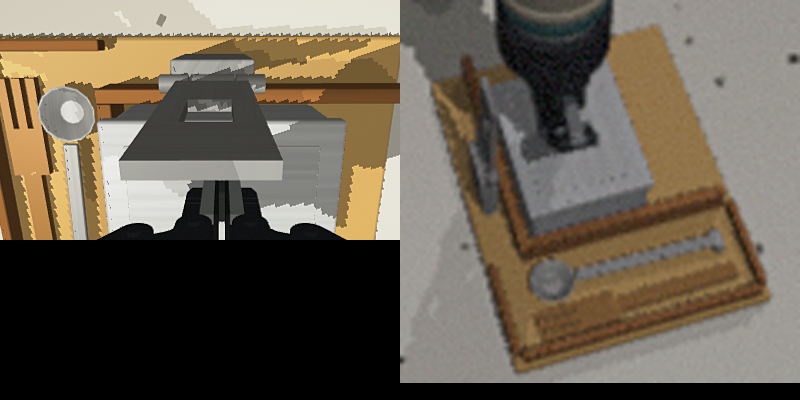

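```bash
python3 -m handwheel '[[-1,[0.002,0.001,0],0],[-1,[0.0038,0.0018,0],0],[-1,[0.0038,0.0018,0],0],[-1,[0.0038,0.0018,0],0]]' 50
cat > fc.py <<'E'
from fit import *
F=np.mean([(robot.sense()['force'],optics.capture('top'))[0] for _ in range(1)],0); c,s=np.cos(-.351),np.sin(-.351)
print('F carrier x,y',(c*F[0]+s*F[1]).round(1),(-s*F[0]+c*F[1]).round(1),'z',F[2].round(1),'Mz',robot.sense()['ft_torque'].round(2))
E
python3 fc.py
```

```text
clock: 5.22
tcp_pos: [558.8, 46.0, 94.8]
tool_rot: [0.001, 0.985, -0.173, -0.002]
force: [-4.3, -2.9, 8.8]
grip_width: 0.033
F carrier x,y -3.1 -4.2 z 8.8 Mz [-0.4   0.8   0.02]
```

```bash
python3 -m handwheel '[[-1,[0.0013,0.0006,0],0],[-1,[0.0013,0.0006,0],0],[-1,[0.0013,0.0006,0],0]]' 50;python3 fc.py
python3 -m handwheel '[[-1,[0.0013,0.0006,0],0],[-1,[0.0013,0.0006,0],0],[-1,[0.0013,0.0006,0],0]]' 50;python3 fc.py
```

```text
clock: 5.52
tcp_pos: [559.9, 46.6, 94.8]
tool_rot: [0.001, 0.985, -0.173, -0.002]
force: [-4.9, -2.1, 9.0]
grip_width: 0.032
F carrier x,y -3.8 -3.7 z 9.0 Mz [-0.44  0.85 -0.03]
clock: 5.82
tcp_pos: [560.4, 46.8, 94.8]
tool_rot: [0.002, 0.985, -0.173, -0.003]
force: [-6.5, -3.2, 10.4]
grip_width: 0.031
F carrier x,y -5.0 -5.2 z 10.4 Mz [-0.55  1.13  0.04]
```

```bash
python3 -m handwheel '[[-1,[0.0013,0.0006,0],0],[-1,[0.0013,0.0006,0],0],[-1,[0.0013,0.0006,0],0]]' 50;python3 fc.py
python3 -m handwheel '[[-1,[0.0013,0.0006,0],0],[-1,[0.0013,0.0006,0],0],[-1,[0.0013,0.0006,0],0]]' 50;python3 fc.py
```

```text
clock: 6.12
tcp_pos: [560.5, 46.9, 94.8]
tool_rot: [0.002, 0.985, -0.173, -0.004]
force: [-9.2, -5.4, 12.3]
grip_width: 0.028
F carrier x,y -6.8 -8.2 z 12.3 Mz [-0.95  1.42  0.03]
clock: 6.42
tcp_pos: [560.6, 46.9, 94.8]
tool_rot: [0.003, 0.985, -0.173, -0.005]
force: [-11.5, -6.8, 13.9]
grip_width: 0.029
F carrier x,y -8.4 -10.3 z 13.9 Mz [-1.12  1.8   0.01]
```

```bash
python3 -m handwheel '[[-1,[-0.002,-0.001,0],0],[-1,[-0.002,-0.001,0],0],[0,[-0.002,-0.001,0],0],[0,[-0.002,-0.001,0],0],[0,[-0.002,-0.001,0],0],[0,[-0.002,-0.001,0],0],[0,[-0.002,-0.001,0.02],0],[0,[-0.002,-0.001,0.05],0],[0,[-0.002,-0.001,0.09],0],[0,[-0.002,-0.001,0.13],0],[0,[-0.062,0.021,0.17],0],[0,[-0.062,0.021,0.17],0],[0,[-0.062,0.021,0.17],0],[0,[-0.062,0.021,0.17],0]]'
python3 - <<'E'
from h import *
c=cap('wrist','w5.png');s=robot.sense(); print(s['tcp_pos'],s['force'])
cv2.imwrite('pics/v5.png',cv2.resize(c['image'][30:280,130:470],None,fx=2.3,fy=2.3,interpolation=cv2.INTER_CUBIC))
E
```

```text
clock: 7.63
tcp_pos: [503.5, 70.6, 265.7]
tool_rot: [-0.0, 0.985, -0.173, 0.002]
force: [1.0, 0.3, -0.8]
grip_width: 0.502
[503.96384962  70.21184071 264.58335252] [ 0.6408776  -0.18306176 -1.23707215]
```

View pics/v5.png

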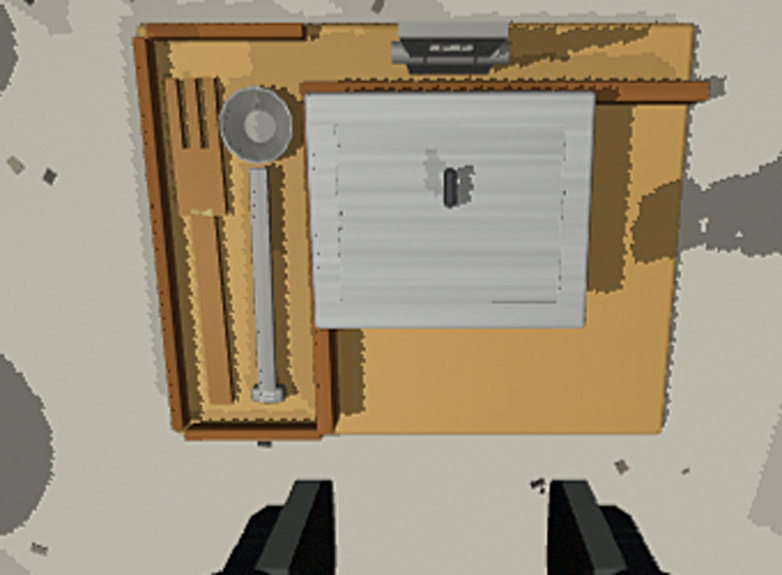

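```bash
python3 - <<'E'
from fit import *
c=optics.capture('wrist')
P=lambda u,v:np.array([u/2.3+130,v/2.3+30])
fc=[(P(710,101),(45,-110,37)),(P(332,433),(-105,55,37)),(P(661,433),(-115,-110,12)),(P(694,24),(80,-110,12))]
p,r=fit(c,fc);print('carrier',p.round(3),r.round(1).tolist())
ft=[(P(304,93),(47,57,66)),(P(595,92),(47,-57,66)),(P(585,328),(-47,-57,66)),(P(315,328),(-47,57,66))]
t,r=fit(c,ft);print('tin',t.round(3),r.round(1).tolist(),'rel',inv(p,t).round(1),t[2]-p[2])
for a in np.arange(1.3,2.15,.1):
    print(round(a,1),[((proj(c,X(p,(60-85*np.cos(a),y,70+85*np.sin(a))))-(130,30))*2.3).round(0).tolist() for y in(15,-15)])
p=(548.5,49.2,-.351);print('TCP at grasp in carrier',inv(p,(560.6,46.9)))
E
```

```text
carrier [ 5.50345e+02  5.12630e+01 -3.51000e-01] [[-0.6, -0.2], [-0.5, 0.5], [0.2, 1.7], [1.4, -1.4]]
tin [ 5.49219e+02  5.10610e+01 -3.45000e-01] [[-0.8, -0.5], [1.1, -0.6], [0.3, 0.6], [-0.5, 1.0]] rel [-1.  -0.6] 0.006228174845426371
1.3 [[399.0, 97.0], [506.0, 98.0]]
1.4 [[398.0, 65.0], [507.0, 65.0]]
1.5 [[398.0, 31.0], [508.0, 32.0]]
1.6 [[397.0, -3.0], [509.0, -3.0]]
1.7 [[397.0, -38.0], [510.0, -37.0]]
1.8 [[397.0, -71.0], [510.0, -71.0]]
1.9 [[397.0, -103.0], [510.0, -103.0]]
2.0 [[397.0, -133.0], [510.0, -132.0]]
2.1 [[398.0, -159.0], [509.0, -159.0]]
TCP at grasp in carrier [12.1530802   2.00066031]
```

The tin is home: (-1.0, -0.6) mm, 0.006 rad, with both rail contacts felt as rising forces. The hasp is still at about 1.52 rad. Next I take the shut fingers behind it.

```bash
python3 -m handwheel '[[-1,[0.04,-0.015,0],0],[-1,[0.08,-0.03,0],0],[-1,[0.129,-0.05,0],0],[-1,[0.129,-0.05,0],0],[-1,[0.129,-0.05,0],0],[-1,[0.129,-0.05,0],0],[-1,[0.129,-0.05,-0.04],0],[-1,[0.129,-0.05,-0.08],0],[-1,[0.129,-0.05,-0.104],0],[-1,[0.129,-0.05,-0.104],0],[-1,[0.129,-0.05,-0.104],0]]'
python3 - <<'E'
p=(550,50.7);c,s=.939,-.344
t0=(632.65,20.02,160.3)
for xc,zt in [(70,135),(60,138),(45,140),(35,137),(26,130),(15,120),(8,111),(8,140),(-14,140),(-14,71)]:
    print(xc,zt,[round((v-w)/1000,4) for v,w in zip((p[0]+c*xc,p[1]+s*xc,zt+25),t0)])
E
```

```text
clock: 8.65
tcp_pos: [630.9, 20.6, 159.1]
tool_rot: [0.0, 0.985, -0.173, -0.002]
force: [-0.9, -0.2, 0.7]
grip_width: -0.004
70 135 [-0.0169, 0.0066, -0.0003]
60 138 [-0.0263, 0.01, 0.0027]
45 140 [-0.0404, 0.0152, 0.0047]
35 137 [-0.0498, 0.0186, 0.0017]
26 130 [-0.0582, 0.0217, -0.0053]
15 120 [-0.0686, 0.0255, -0.0153]
8 111 [-0.0751, 0.0279, -0.0243]
8 140 [-0.0751, 0.0279, 0.0047]
-14 140 [-0.0958, 0.0355, 0.0047]
-14 71 [-0.0958, 0.0355, -0.0643]
```

```bash
python3 -m handwheel '[[-1,[-0.009,0.003,0],0],[-1,[-0.017,0.0066,0],0],[-1,[-0.026,0.01,0.0027],0],[-1,[-0.033,0.0125,0.004],0],[-1,[-0.04,0.0152,0.0047],0],[-1,[-0.045,0.017,0.003],0],[-1,[-0.05,0.0186,0.0017],0],[-1,[-0.054,0.02,-0.002],0],[-1,[-0.058,0.0217,-0.0053],0],[-1,[-0.063,0.0235,-0.010],0],[-1,[-0.0686,0.0255,-0.0153],0],[-1,[-0.072,0.0267,-0.02],0],[-1,[-0.075,0.028,-0.0243],0],[-1,[-0.075,0.028,-0.0243],0]]'
python3 - <<'E'
from h import *
c=cap('wrist','w6.png');d=cap('scene','s6.png')
o=np.zeros((400,800,3),np.uint8);o[:250,:400]=cv2.resize(c['image'],(400,250));o[:383,400:]=cv2.resize(d['image'][190:305,275:395],(400,383),interpolation=cv2.INTER_CUBIC)
cv2.imwrite('pics/v6.png',o);print(robot.sense()['force'],robot.sense()['tcp_pos'])
E
```

```text
clock: 9.82
tcp_pos: [556.0, 48.3, 134.6]
tool_rot: [0.0, 0.985, -0.173, -0.002]
force: [0.7, -0.0, -0.9]
grip_width: 0.0
[-0.85395837 -0.76487533  0.37448178] [557.33435675  48.05564315 135.59276972]
```

View pics/v6.png

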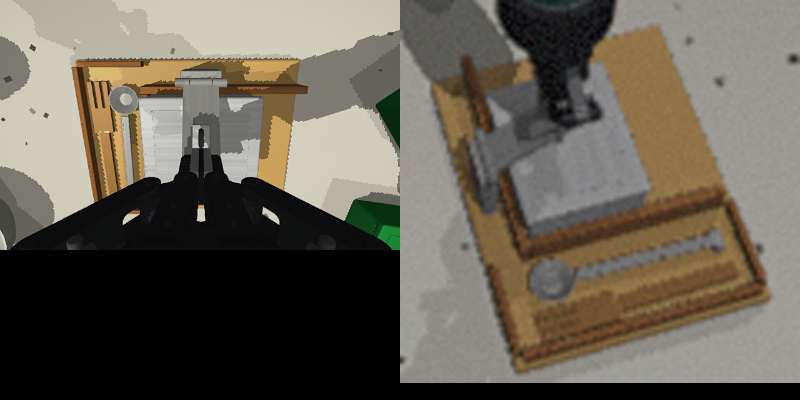

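The hasp is swung over and lined up with the catch. I lift, move outward to the solid tip, and press down.

```bash
python3 -m handwheel '[[-1,[0,0,0.029],0],[-1,[-0.021,0.0075,0.029],0],[-1,[-0.021,0.0075,0.029],0],[-1,[-0.021,0.0075,0.015],0],[-1,[-0.021,0.0075,0.005],0],[-1,[-0.021,0.0075,-0.005],0],[-1,[-0.021,0.0075,-0.015],0],[-1,[-0.021,0.0075,-0.025],0],[-1,[-0.021,0.0075,-0.032],0],[-1,[-0.021,0.0075,-0.037],0],[-1,[-0.021,0.0075,-0.037],0],[-1,[-0.021,0.0075,-0.037],0]]'; python3 fc.py
python3 -m handwheel '[[-1,[0,0,-0.001],0],[-1,[0,0,-0.002],0],[-1,[0,0,-0.003],0],[-1,[0,0,-0.003],0],[-1,[0,0,-0.003],0]]'; python3 fc.py
```

```text
clock: 10.92
tcp_pos: [536.8, 55.4, 98.7]
tool_rot: [0.0, 0.985, -0.174, -0.0]
force: [0.3, -0.2, 0.1]
grip_width: -0.002
F carrier x,y 0.4 -0.1 z 0.1 Mz [-0.07  0.02 -0.02]
clock: 11.38
tcp_pos: [537.0, 55.5, 96.9]
tool_rot: [-0.0, 0.985, -0.174, 0.001]
force: [-0.4, -0.5, 4.4]
grip_width: 0.003
F carrier x,y -0.2 -0.7 z 4.4 Mz [-0.03  0.12 -0.06]
```

```bash
python3 -m handwheel '[[-1,[0,0,-0.001],0],[-1,[0,0,-0.002],0],[-1,[0,0,-0.002],0],[-1,[0,0,-0.002],0]]'; python3 fc.py
python3 -m handwheel '[[-1,[0,0,0.02],0],[-1,[0,0,0.06],0],[-1,[0,0,0.1],0],[-1,[-0.04,0.015,0.14],0],[-1,[-0.06,0.022,0.18],0],[-1,[-0.06,0.022,0.18],0],[-1,[-0.06,0.022,0.18],0],[-1,[-0.06,0.022,0.18],0]]'
python3 - <<'E'
from h import *
c=cap('wrist','w7.png');d=cap('scene','s7.png')
o=np.zeros((400,800,3),np.uint8);o[:,:440]=cv2.resize(c['image'][20:270,130:405],(440,400),interpolation=cv2.INTER_CUBIC);o[:345,440:]=cv2.resize(d['image'][190:305,275:395],(360,345),interpolation=cv2.INTER_CUBIC)
cv2.imwrite('pics/v7.png',o);print(robot.sense()['force'],robot.sense()['tcp_pos'])
E
```

```text
clock: 11.77
tcp_pos: [537.0, 55.5, 96.4]
tool_rot: [-0.0, 0.985, -0.174, 0.001]
force: [-4.0, 0.2, 16.2]
grip_width: 0.002
F carrier x,y -3.8 -1.2 z 16.2 Mz [-0.    0.61 -0.  ]
clock: 12.48
tcp_pos: [476.8, 77.7, 275.0]
tool_rot: [-0.0, 0.985, -0.173, 0.002]
force: [0.4, 0.5, 0.3]
grip_width: -0.001
[ 0.4975208   0.51558153 -0.01207471] [476.51020801  77.33605669 272.81014375]
```

View pics/v7.png

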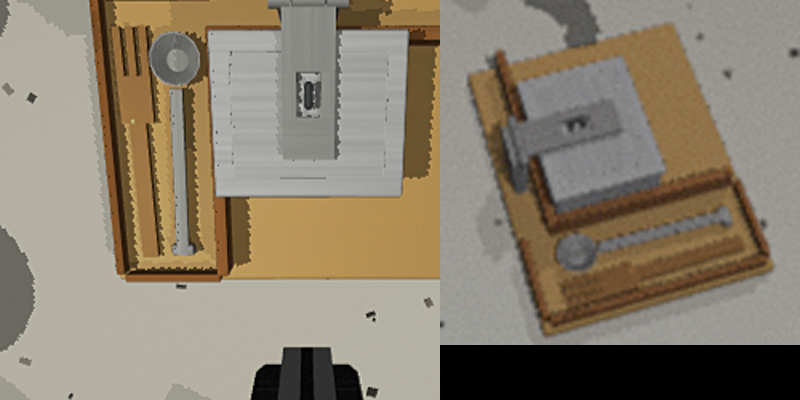

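```bash
python3 - <<'E'
from fit import *
c=optics.capture('wrist')
P=lambda u,v:np.array([u/1.6+130,v/1.6+20])
t,r=fit(c,[(P(208,30),(47,57,66)),(P(408,30),(47,-57,66)),(P(402,196),(-47,-57,66)),(P(215,196),(-47,57,66))])
h,r2=fit(c,[(P(281,159),(-25,15,72)),(P(337,159),(-25,-15,72)),(P(297,73),(23,7,72)),(P(322,73),(23,-7,72)),(P(297,117),(-1,7,72)),(P(322,117),(-1,-7,72))])
print('tin',t.round(3),'carrier by hasp at 0 rad',h.round(3),'rel',inv(h,t).round(1),t[2]-h[2],r2.round(1).tolist())
job_done()
E
```

```text
tin [ 5.47504e+02  5.12660e+01 -3.48000e-01] carrier by hasp at 0 rad [ 5.48217e+02  5.04340e+01 -3.51000e-01] rel [-1.   0.5] 0.0028091260007043206 [[1.5, 0.7], [-1.2, 0.8], [-0.0, -0.7], [0.1, -0.7], [0.1, -0.0], [-0.2, 0.0]]
the job is handed in; nothing more can be done
```

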